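# Clear, seat and set a casting checking fixture

## Task

Get the checking fixture ready: first lift the stray casting that blocks the clamp lever off the fixture's deck and put it in the open tray, then press the casting in the nest down until it is fully home, and last swing the long clamp lever round until it lines up with the pointer block on the scale. Leave the pointer block and the short lever where they are, and do not shift the two gauges, the mug, the scraper or the spare casting lying about.

Things in the scene. Friction and masses are not known exactly. Their poses are not given: they have to be found in the camera images.
- fixture: Checking fixture: dark steel deck 270 (x) x 280 (y) x 20 mm, fixed to the bench. Origin: centre of its underside; z up; deck top at z = 20. In this frame (x, y in mm) the lever hub's vertical axis is at (0, 15), the nest centre at (0, 92), the short lever's hub at (-98, 105). Flat white scale ticks on the deck 107 to 121 mm from the hub.
- clamp_lever (a joint): Angle (rad) of the long clamp lever about the hub's vertical axis. 0: it points to the fixture's -y; positive turns it counter-clockwise seen from above (towards the fixture's +x): at angle q it points along (sin q, -cos q). Range -1.3 to 1.4; starts at 0.95 to 1.25. It stays where it is left; takes about 3 N at 85 mm from the hub.
- lever_nose (a point): Centre of the clamp lever's free end, 105 mm from the hub axis; its axes turn with the lever, -y outwards along it. The lever is a steel bar 16 mm wide from the hub (38 mm across, up to 36 mm above the deck) to this end, 4 to 22 mm above the deck, so it cannot pass over the stray casting.
- lever_knob (a point): Top centre of the clamp lever's black round knob, 28 mm across, which stands on the bar 94 mm from the hub axis, from 22 to 58 mm above the deck.
- pointer (a joint): Angle (rad) of the pointer block about the same hub axis, with the same zero and sense as clamp_lever: the clamp lever lines up with it when the two angles are equal. Stiff; not to be moved. Between -1.1 and -0.35.
- pointer_block (a point): Top centre of the pointer block: small steel block 15 mm wide, 18 mm (radially), 18 mm high, on the deck, centred 137 mm from the hub axis, with a thin needle reaching in to 118 mm. Its -y axis points outwards from the hub.
- nest_casting (a joint): How far (m) the casting in the nest has been pressed down: 0 to 0.003 at the start (it sits proud), 0.008 fully home on its stop. Takes about 6 N on its middle; stays where it is left.
- nest_top (a point): Centre of the top face of the casting in the nest: silver plate 70 (fixture x) x 40 (fixture y) x 12 mm with two round holes (22 and 18 mm) and a solid web between them. Top face 24 mm above the deck when fully up, 16 mm when home; the nest's rim (97 x 58 mm outside) is 14 mm high.
- casting: The stray casting: loose silver plate 70 (x) x 40 (y) x 12 mm (z) with two round holes, 110 g, lying flat on the deck between the lever and the pointer. Origin: centre of its underside.
- tray: Open blue plastic tray, fixed, 170 (x) x 140 (y) x 50 mm high, walls and floor 4 to 5 mm. Origin: centre of its underside. Two castings lie stacked in it at its +x end (x 36 to 80, y -38 to 38, up to z = 29); the rest of its floor (x -80 to 35) is free. It stands left or right of the fixture, with the carton across from it.
- carton: Closed cardboard carton, fixed, 150 x 120 x 55 mm. Origin: centre of its underside. An obstacle.
- short_lever_tip (a point): Ball (16 mm) at the end of the short lever, 40 mm from its hub, 14 mm above the deck; at the fixture's (-98, 65). The lever's top is 22 mm above the deck. Not to be moved.
- gauge_a: Loose steel plug gauge standing on the deck: 28 mm across, 36 mm high. Origin: centre of its underside. Bystander.
- gauge_b: Second such plug gauge, standing on the deck. Bystander.
- mug: White mug, 76 mm across, 90 mm high, handle at its +y. Origin: centre of its underside. Bystander.
- scraper: Hand scraper lying flat: square wooden handle 16 x 16 mm from x = -90 to 0, thin steel blade 10 mm wide to x = 60. Origin on the bench under the joint of handle and blade. Bystander.
- spare_casting: Another loose casting like the stray one, lying on the bench top beside the fixture. Bystander; origin: centre of its underside.
Things that resemble listed ones, but are neither listed nor needed, are in the scene too. Of the things that look like the tray, the smaller one is meant. Leave any brown look-alike of the casting alone.

How it is judged:
On the way, in this order (a step that is already met when the one before it is completed fails the run):
1. the stray casting lies released in the tray (x of casting in the frame of tray between -0.08 and 0.08 m and y of casting in the frame of tray between -0.065 and 0.065 m and z of casting in the frame of tray between -0.005 and 0.045 m and linear speed of casting below 0.03 m/s and contact force between the fingers and casting below 0.1 N), for 0.2 s.
2. the casting in the nest is pressed fully home (value of joint nest_casting above 0.0065 m), for 0.2 s.
3. the clamp lever lines up with the pointer block (angle between the y axis of lever_nose and the y axis of pointer_block, either way round below 0.06 rad and velocity of joint clamp_lever between -0.05 and 0.05 rad/s), for 0.2 s.
At the end, for the whole second after the job is handed in: The stray casting rests released inside the tray (its centre within the walls and less than 45 mm above the tray's underside), the casting in the nest is pressed down at least 6.5 of its 8 mm, and the clamp lever stands still within 0.06 rad (about 3.4 degrees) of the pointer block's direction (all of step 1 and all of step 3 and value of joint nest_casting above 0.0065 m); the robot touches nothing.
It fails at once if the pointer block is shifted by more than 5 mm (distance of pointer_block from where it was at the start of the episode above 0.005 m).
It fails at once if the short lever is shifted by more than 8 mm (distance of short_lever_tip from where it was at the start of the episode above 0.008 m).
It fails at once if a bystander (gauges, mug, scraper, spare casting) is shifted by more than 15 mm (distance of any of gauge_a, gauge_b, mug, scraper, spare_casting from where it was at the start of the episode above 0.015 m).
It fails at once if a plug gauge is knocked over (angle between any of gauge_a, gauge_b's own z axis and vertical above 0.5 rad).
It also fails if it takes over 61 s, if anything falls off the work surface, if the arm or the gripper's body presses on something with over 40 N, if the wrist force passes 120 N, or if a joint passes its speed limit or range.

## Robot

A 7-joint arm with a two-finger parallel gripper is mounted at the origin on the work surface. World frame = base frame: x ahead of the robot, y to its left, z up, the work surface at z = 0. Lengths are in m, angles in rad, forces in N, time in s.
With the tool pointing down it reaches from about 0.425 to 0.925 m from the base axis. Payload 6.8 kg.
Tool frame: the origin (TCP) lies at the centre of the arm's flange, where the gripper is bolted on; the fingertips stand ahead of it and the grasp point (between the pads) lies 163 mm ahead of it (bot.tips_ahead is the z of the fingertips in the tool frame, in m); z points along the fingers, y is the line along which they close (so a half turn about z gives the same grasp; the last joint's range is limited). The gripper opens to 88 mm and grips with 3 to 60 N. Pads are 20 mm wide; open, the fingers measure 115 mm over their backs; the gripper's body (75 mm by 178 mm) begins 61 mm behind the grasp point.
Start: joints at [1.111, 0.477, 0.022, 1.555, -0.011, 1.109, -0.083], TCP at [0.233, -0.634, 0.405] pointing down, gripper open.
Joint ranges: [-2.96, 2.96], [-0.34, 2.1], [-1.41, 1.46], [0.24, 2.44], [-1.37, 4.51], [0.17, 1.92], [-2.96, 2.96]. Speed limits (rad/s): [2.39, 2.39, 3.14, 3.14, 3.14, 3.14, 3.14].

## Interface

Orientations are given as a unit quaternion [w, x, y, z].
In Python, from station import bot gives the robot as it stands.
- The arm moves only by the shell command python3 -m creep 'ROWS' [FORCE]. ROWS is a JSON object of lists of equal length, an entry for each row: "jaw": the opening, from 0 (shut) to 1 (fully open); "offset": the shift along the tool's x, y, z scaled (see below), a list of three; "twist": the turn about the tool's z scaled (see below). In form: {"jaw": [jaw, ...], "offset": [[x, y, z], ...], "twist": [twist, ...]}. A call has exactly 10 rows; each row shifts and turns the commanded pose from where the row before left it, along the tool's axes as they then stand; what a row does not reach is not made up. The controller multiplies each number of a shift by 300 mm and each number of a turn by 180 degrees. A row lasts 1/12 s, in which the tool goes at most 41.7 mm and 7.16 degrees, less where a joint would pass 70% of its speed; a pose out of reach is approached as far as the arm can. A call with a number of a shift or a turn outside -1 to 1 is refused whole. A call with a gripper value outside its range is refused whole. The fingers move at their own pace and stop on an object; FORCE is the grip in N (left out, the last holds). Time passes only in rows, so rows that do not move let the fingers close, or fill a call up. It gives the time, the measured TCP pose, the force, the opening and the grip force at its end, in the units of the state.
- bot.observe(): the state, without advancing time (a new reading comes with each control period).
- bot.camera(name): name is "side" or "top"; returns a dict with "img" (420x560x3 uint8, blue, green, red), "fx", "fy", "cx", "cy" (pixels), "k1" (the pictures are not rectified: a ray, as slopes to the right and down, at radius r is drawn at 1 + k1 r^2 times it, then the intrinsics apply), "extrinsics" (4x4, takes a point from camera to world coordinates). Camera axes: x right, y down, z forward; pixel columns grow to the right and rows downward; lengths in m; the calibration is good to about 2 mm. A picture is of the moment at which its call begins. There is no depth.
- bot.close_job(): hands the job in; it is judged then, once.
The state is a dict: "time_s": time; "joint_positions": joint angles; "joint_vel": joint speeds; "joint_efforts": joint torques, N m; "position": TCP position; "tool_rot": TCP orientation; "contact_force": force on the tool from outside, world axes, zero at the start; "ft_torque": the same for the moment, N m; "gripper_width": finger opening in m; "gripper_force": force on a finger pad.
Only numpy, scipy, OpenCV 4.12 (cv2) and the standard library are available. Lean on these libraries where they do the work, as an engineer would, in place of code of your own. Each camera call takes 0.05 s, during which the arm holds its last target. There are 200 camera calls.

## Working session

There is one attempt and no reset: what is moved stays moved. The work goes in short steps, Python scripts to look and compute and a shell command to move; the robot and the scene stay as the last step left them, time stands still between calls to the robot, and variables do not carry over. Pictures are saved under pics/ and viewed, at most 10 in all, crops included, and the job is handed in when it is done.

```bash
mkdir -p pics; ls
python3 - <<'E'
from station import bot
import cv2
s=bot.observe();print({k:s[k] for k in('time_s','position','tool_rot','gripper_width','contact_force')},bot.tips_ahead)
for n in('top','side'):
    c=bot.camera(n);cv2.imwrite(f'pics/{n}0.png',c['img']);print(n,c['fx'],c['fy'],c['cx'],c['cy'],c['k1'],c['extrinsics'])
E
```

```text
pics
{'time_s': 0.0, 'position': array([ 0.23249261, -0.63340773,  0.40373426]), 'tool_rot': array([-8.33621269e-04,  9.84572376e-01,  1.74975705e-01, -2.09749169e-04]), 'gripper_width': 0.08788346685019788, 'contact_force': array([-0.03200302,  0.76689839,  0.13237162])} 0.182
top 397.5592666658675 397.5592666658675 280.7469056269064 210.23852431951343 0.03614210943745079 [[ 1.28742647e-02 -9.99282835e-01  3.56099670e-02  4.78703317e-01]
 [-9.99916649e-01 -1.28313978e-02  1.43207354e-03  1.27007678e-01]
 [-9.74120858e-04 -3.56254357e-02 -9.99364738e-01  1.14355921e+00]
 [ 0.00000000e+00  0.00000000e+00  0.00000000e+00  1.00000000e+00]]
side 444.88430804409074 444.88430804409074 281.25028077108817 210.1137039227721 -0.02034421386093997 [[ 0.99053571 -0.09212873  0.10174133  0.40626866]
 [-0.13633533 -0.57473621  0.80690208 -0.8068087 ]
 [-0.01586444 -0.81313627 -0.58185714  0.74775625]
 [ 0.          0.          0.          1.        ]]
```

View pics/top0.png

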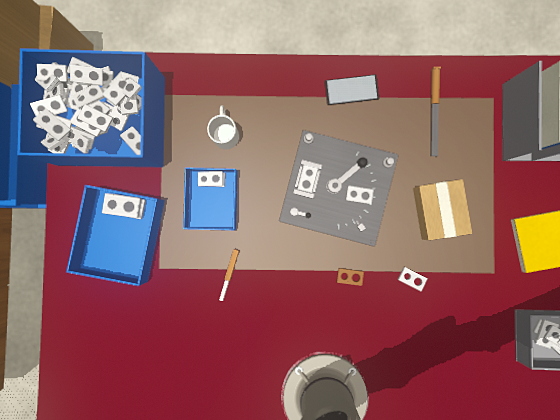

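View pics/side0.png

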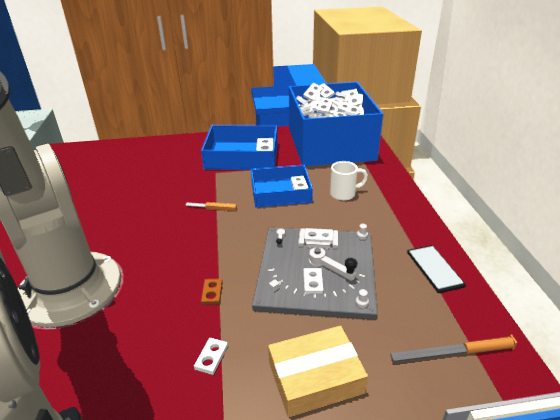

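The top view shows the candidates for each item:
- **Trays:** there is a small tray at (211,198), a larger look-alike at (117,235) and a parts bin at (80,105). The small one is meant.
- **Castings:** the stray one is on the deck at (360,195), the nest casting at (308,179), a spare at (413,279) and a brown look-alike at (350,277).
- **Other items:** the lever knob is at (363,162), the pointer at about (361,227) and the carton at (445,208).

I'll enlarge both views to confirm.

Run:
```python
import cv2
def crop(n,x,y,w,h,k,step,out):
    im=cv2.imread(f'pics/{n}0.png')[y:y+h,x:x+w];im=cv2.resize(im,None,fx=k,fy=k,interpolation=cv2.INTER_CUBIC)
    for X in range(x,x+w,step):
        if X%20==0: cv2.putText(im,str(X),((X-x)*k,10),0,.4,(0,255,255),1);cv2.line(im,((X-x)*k,12),((X-x)*k,18),(0,255,255),1)
    for Y in range(y,y+h,step):
        if Y%20==0: cv2.putText(im,str(Y),(0,(Y-y)*k+4),0,.4,(0,255,255),1);cv2.line(im,(28,(Y-y)*k),(34,(Y-y)*k),(0,255,255),1)
    cv2.imwrite(out,im)
crop('top',270,120,133,133,6,10,'pics/t1.png') if 0 else crop('top',270,125,133,120,5,5,'pics/t1.png')
crop('side',250,220,133,100,6,5,'pics/s1.png')
```

```text
(no output)
```

View pics/t1.png

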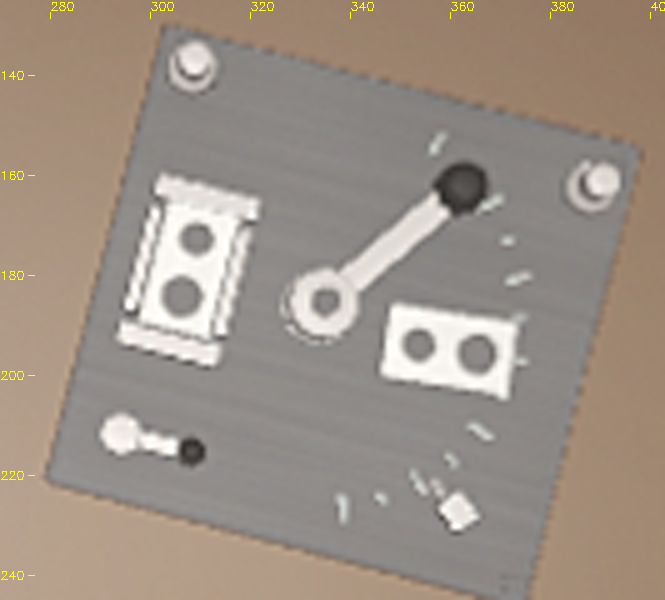

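View pics/s1.png

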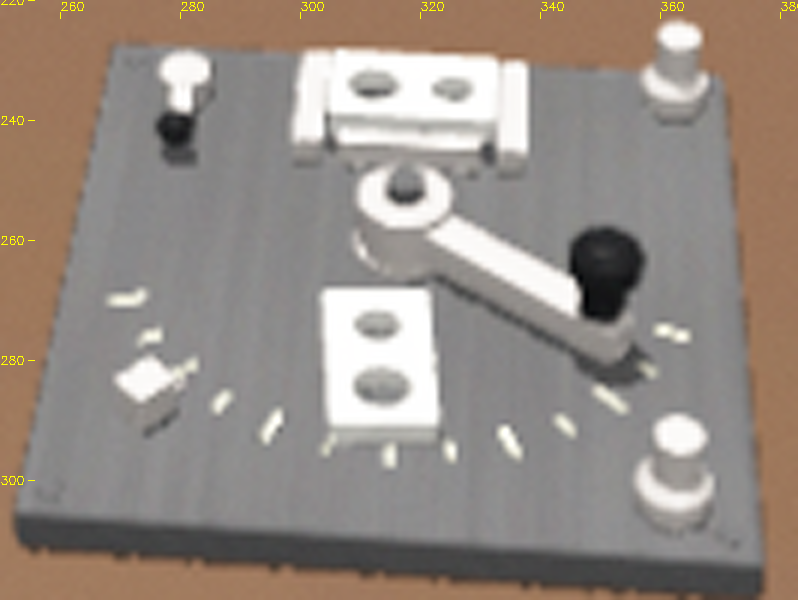

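The crops confirm the layout. The stray casting is at crop (450,350), i.e. pixel (360,195), between the lever with its knob at (362,162) and the pointer at (362,227). Next I'll triangulate.

```bash
cat > h.py <<'E'
import numpy as np,cv2
from station import bot
def cam(n): 
    c=bot.camera(n);return c
def ray(c,p):
    K=np.array([[c['fx'],0,c['cx']],[0,c['fy'],c['cy']],[0,0,1]])
    u=cv2.undistortPoints(np.array([[p]],float),K,np.array([c['k1'],0,0,0.]))[0,0]
    E=np.array(c['extrinsics']);d=E[:3,:3]@[u[0],u[1],1];return E[:3,3],d/np.linalg.norm(d)
def tri(rs):
    A=sum(np.eye(3)-np.outer(d,d) for o,d in rs);b=sum((np.eye(3)-np.outer(d,d))@o for o,d in rs)
    p=np.linalg.solve(A,b);return p,max(np.linalg.norm((np.eye(3)-np.outer(d,d))@(p-o)) for o,d in rs)
def atz(r,z): o,d=r;return o+d*(z-o[2])/d[2]
def proj(c,P):
    E=np.linalg.inv(np.array(c['extrinsics']));p=E[:3,:3]@P+E[:3,3];u=p[:2]/p[2];u=u*(1+c['k1']*u@u)
    return np.array([c['fx']*u[0]+c['cx'],c['fy']*u[1]+c['cy']])
E
python3 - <<'E'
from h import *
T,S=cam('top'),cam('side')
t=lambda X,Y:(270+(X+.5)/5-.5,125+(Y+.5)/5-.5); s=lambda X,Y:(250+(X+.5)/6-.5,220+(Y+.5)/6-.5)
pts=dict(hub=((326,301),(406,185)),knob=((462,187),(606,247)),c1=((395,303),(430,288)),c2=((518,322),(438,428)),c3=((505,399),(328,428)),c4=((382,377),(322,288)),
h1=((420,346),(377,324)),h2=((477,354),(382,386)),n1=((197,238),(453,88)),n2=((182,297),(375,83)),ptr=((460,511),(150,378)),ga=((194,60),(680,36)),gb=((602,180),(680,434)),dTL=((165,27),(722,75)),dTR=((640,150),(760,557)),dBL=((45,480),(113,45)),short=((121,433),(184,68)))
R={}
for k,(a,b) in pts.items():
    p,e=tri([ray(T,t(*a)),ray(S,s(*b))]);R[k]=p;print(k,(p*1000).round(1),round(e*1000,1))
full=dict(tTL=((186,170),(305,167)),tBR=((238,229),(256,205)),tTR=((238,169),(311,196)),tBL=((185,229),(251,172)))
for k,(a,b) in full.items():
    p,e=tri([ray(T,a),ray(S,b)]);print(k,(p*1000).round(1),round(e*1000,1),(atz(ray(T,a),.05)*1000).round(1))
# fixture fit (x,y) from top view at known heights
F=[((326,301),(0,15),.056),((120,433),(-98,105),.042),((165,27),(135,140),.02),((640,150),(135,-140),.02),((45,480),(-135,140),.02)]
for name,base in(('top',1),):
    W=np.array([atz(ray(T,t(*f[0])),f[2])[:2] for f in F]);L=np.array([f[1] for f in F])/1000
    Lc,Wc=L-L.mean(0),W-W.mean(0);th=np.arctan2((Lc[:,0]*Wc[:,1]-Lc[:,1]*Wc[:,0]).sum(),(Lc*Wc).sum())
    Rm=np.array([[np.cos(th),-np.sin(th)],[np.sin(th),np.cos(th)]]);o=W.mean(0)-Rm@L.mean(0)
    print('yaw',th,'o',o,'res',((W-o-L@Rm.T)*1000).round(1).tolist())
hub=o+Rm@[0,.015];print('hub',hub,'nest',o+Rm@[0,.092])
for k in('knob','ptr'):
    for nm,q in(('tri',R[k][:2]),('top',atz(ray(T,t(*pts[k][0])),.078 if k=='knob' else .038)[:2]),('side',atz(ray(S,s(*pts[k][1])),.078 if k=='knob' else .038)[:2])):
        v=Rm.T@(q-hub);print(k,nm,np.hypot(*v).round(4),np.arctan2(v[0],-v[1]).round(3))
print(np.array([Rm.T@(R[k][:2]-o) for k in('c1','c2','c3','c4','ga','gb')]).round(4))
E
```

```text
hub [589.8 -19.2  52.2] 0.3
knob [650.5 -89.2  73.2] 0.6
c1 [591.2 -60.2  34.3] 0.5
c2 [ 580.7 -129.6   29.9] 0.5
c3 [ 539.1 -122.9   29.4] 1.1
c4 [549.8 -53.3  33.9] 0.6
h1 [567.5 -74.6  32.3] 0.5
h2 [ 563.3 -106.6   31.3] 0.4
n1 [625.   51.3  41.3] 0.1
n2 [592.5  59.3  41.7] 0.7
ptr [476.3 -96.3  38.4] 1.3
ga [722.5  54.8  54.3] 1.0
gb [ 657.7 -169.3   55.1] 0.2
dTL [749.1  69.2  18.7] 0.9
dTR [ 680.8 -199.9   21.1] 0.5
dBL [489.4 134.3  17.2] 0.0
short [516.   92.1  33.7] 0.0
tTL [631.1 392.9  40.9] 4.6 [625.3 391.1  50. ]
tBR [465.1 249.3  12.8] 1.0 [464.6 245.3  50. ]
tTR [630.6 251.   25.6] 2.8 [630.1 248.   50. ]
tBL [463.8 393.   39.3] 1.1 [462.8 390.5  50. ]
yaw -0.2469600754602436 o [ 0.58464035 -0.03303591] res [[0.8, -0.2], [0.5, 0.2], [-1.9, -0.3], [-0.8, 1.7], [1.4, -1.4]]
hub [ 0.58830721 -0.01849101] nest [0.60713043 0.05617282]
knob tri 0.0942 0.968
knob top 0.0925 0.965
knob side 0.0973 0.925
ptr tri 0.1363 -0.717
ptr top 0.1374 -0.722
ptr side 0.135 -0.713
[[ 0.013  -0.0247]
 [ 0.0198 -0.0946]
 [-0.0222 -0.0983]
 [-0.0288 -0.0282]
 [ 0.1122  0.1189]
 [ 0.1042 -0.1142]]
```

```bash
cat >> h.py <<'E'
def go(x,y,z,ang=None):
    "delta to TCP target in tool axes /0.3 m (at the present orientation), and twist/180deg to bring tool y to world angle ang (deg, mod 180)"
    from scipy.spatial.transform import Rotation as Ro
    s=bot.observe();q=s['tool_rot'];M=Ro.from_quat([q[1],q[2],q[3],q[0]]).as_matrix()
    d=np.array([x,y,z])-s['position'];a=np.degrees(np.arctan2(M[1,1],M[0,1]))
    print('pos',np.round(s['position'],4),'yang',a.round(1),'tilt',np.degrees(np.arccos(-M[2,2])).round(2),'t',round(s['time_s'],2),'w',s['gripper_width'].__round__(4),'F',np.round(s['contact_force'],1),'gf',np.round(s['gripper_force'],1))
    print('tool delta/0.3',(M.T@d/.3).round(4),'mm',(d*1000).round(1),'j',np.round(s['joint_positions'],2))
    if ang is not None: t=-((ang-a+90)%180-90);print('twist/180',round(t/180,4),'deg',round(t,1))
E
python3 -c "
from h import *
go(.5652,-.0915,.404,-8)"
```

```text
pos [ 0.2325 -0.6335  0.404 ] yang -69.8 tilt 0.06 t 0.2 w 0.0879 F [-0.1  0.4 -0.1] gf 0.0
tool delta/0.3 [ 1.6636e+00 -1.3140e+00  1.5000e-03] mm [332.7 542.   -0. ] j [ 1.11  0.48  0.02  1.56 -0.01  1.11 -0.08]
twist/180 -0.3436 deg -61.8
```

```bash
python3 -m creep '{"jaw":[0.73,0.73,0.73,0.73,0.73,0.73,0.73,0.73,0.73,0.73],"offset":[[0.083,-0.066,0],[0.083,-0.066,0],[0.083,-0.066,0],[0.083,-0.066,0],[0.083,-0.066,0],[0.083,-0.066,0],[0.083,-0.066,0],[0.083,-0.066,0],[0.083,-0.066,0],[0.083,-0.066,0]],"twist":[0,0,0,0,0,0,0,0,0,0]}'
python3 -c "
from h import *
go(.5652,-.0915,.404,-8)"
```

```text
time_s: 1.03
position: [0.3986, -0.3605, 0.4047]
tool_rot: [0.0, 0.985, 0.175, -0.0]
contact_force: [-0.2, 0.0, 0.0]
gripper_width: 0.0643
gripper_force: 0.0
pos [ 0.3986 -0.3605  0.4047] yang -69.8 tilt 0.01 t 1.03 w 0.0643 F [-0.2  0.   0. ] gf 0.0
tool delta/0.3 [ 0.8302 -0.6506  0.0022] mm [166.6 269.   -0.7] j [ 0.71  0.26 -0.11  1.88  0.03  1.01 -0.63]
twist/180 -0.3436 deg -61.8
```

```bash
python3 -m creep '{"jaw":[0.73,0.73,0.73,0.73,0.73,0.73,0.73,0.73,0.73,0.73],"offset":[[0.083,-0.065,0],[0.083,-0.065,0],[0.083,-0.065,0],[0.083,-0.065,0],[0.083,-0.065,0],[0.083,-0.065,0],[0.083,-0.065,0],[0.083,-0.065,0],[0.083,-0.065,0],[0.083,-0.065,0]],"twist":[0,0,0,0,0,0,0,0,0,0]}'
python3 -m creep '{"jaw":[0.73,0.73,0.73,0.73,0.73,0.73,0.73,0.73,0.73,0.73],"offset":[[0,0,0.04],[0,0,0.04],[0,0,0.04],[0,0,0.04],[0,0,0.04],[0,0,0.04],[0,0,0.04],[0,0,0.04],[0,0,0.04],[0,0,0]],"twist":[-0.038,-0.038,-0.038,-0.038,-0.038,-0.038,-0.038,-0.038,-0.038,0]}'
python3 - <<'E'
from h import *
go(.5652,-.0915,.205,-8)
c=cam('top');s=cam('side')
a=cv2.resize(c['img'][120:260,270:410],None,fx=4,fy=4,interpolation=2)[:,:400];b=cv2.resize(s['img'][180:320,250:350],None,fx=4,fy=4,interpolation=2)
cv2.imwrite('pics/p2.png',np.hstack([a,b]))
E
```

```text
time_s: 1.87
position: [0.5652, -0.0918, 0.4046]
tool_rot: [0.0, 0.985, 0.175, -0.0]
contact_force: [1.0, -0.3, 0.4]
gripper_width: 0.0643
gripper_force: 0.0
time_s: 2.7
position: [0.5637, -0.0935, 0.2943]
tool_rot: [-0.002, 0.755, 0.656, -0.001]
contact_force: [0.1, 0.7, -1.3]
gripper_width: 0.0639
gripper_force: 0.0
pos [ 0.5637 -0.0935  0.2943] yang -8.1 tilt 0.25 t 2.7 w 0.0639 F [ 0.1  0.7 -1.3] gf 0.0
tool delta/0.3 [0.0072 0.0054 0.2975] mm [  1.5   2.  -89.3] j [ 0.41  0.48 -0.46  1.88  0.27  0.85 -0.32]
twist/180 -0.0003 deg -0.1
```

View pics/p2.png

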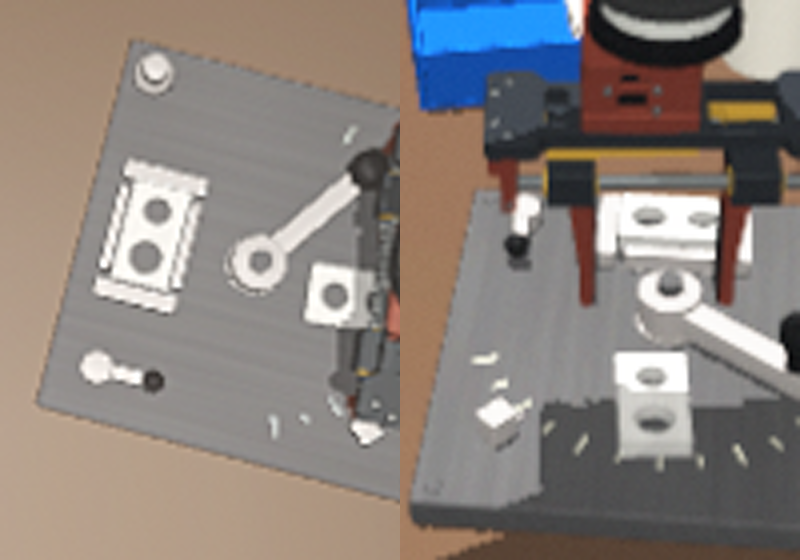

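The fingers straddle the casting along its short axis: in the side half, tips at (587,300) and (727,300), casting at (652,400). I'll descend and grip.

```bash
python3 -m creep '{"jaw":[0.73,0.73,0.73,0.73,0.73,0.73,0.73,0.73,0.73,0.73],"offset":[[0.007,0.005,0],[0,0,0.04],[0,0,0.04],[0,0,0.04],[0,0,0.04],[0,0,0.04],[0,0,0.04],[0,0,0.035],[0,0,0.02],[0,0,0]],"twist":[0,0,0,0,0,0,0,0,0,0]}'
python3 -c "
from h import *
go(.5652,-.0915,.205,-8)"
python3 -m creep '{"jaw":[0,0,0,0,0,0,0,0,0,0],"offset":[[0,0,0],[0,0,0],[0,0,0],[0,0,0],[0,0,0],[0,0,0],[0,0,0],[0,0,0],[0,0,0],[0,0,0]],"twist":[0,0,0,0,0,0,0,0,0,0]}' 25
```

```text
time_s: 3.63
position: [0.5659, -0.0912, 0.2064]
tool_rot: [-0.001, 0.756, 0.654, -0.001]
contact_force: [-0.1, 0.3, -0.2]
gripper_width: 0.0638
gripper_force: 0.0
pos [ 0.5659 -0.0912  0.2064] yang -8.3 tilt 0.15 t 3.63 w 0.0638 F [-0.1  0.3 -0.2] gf 0.0
tool delta/0.3 [-0.0013 -0.0021  0.0046] mm [-0.7 -0.3 -1.4] j [ 0.36  0.6  -0.4   1.92  0.36  0.69 -0.4 ]
twist/180 -0.0015 deg -0.3
time_s: 4.47
position: [0.5667, -0.0913, 0.2088]
tool_rot: [0.0, 0.756, 0.654, 0.0]
contact_force: [-1.2, -0.5, 5.8]
gripper_width: 0.0395
gripper_force: 25.0
```

```bash
python3 -m creep '{"jaw":[0,0,0,0,0,0,0,0,0,0],"offset":[[0,0,-0.03],[0,0,-0.04],[0,0,-0.06],[0,0,-0.08],[0,0,-0.08],[0,0,-0.08],[0,0,-0.06],[0,0,-0.04],[0,0,0],[0,0,0]],"twist":[0,0,0,0,0,0,0,0,0,0]}'
python3 - <<'E'
from h import *
go(.522,.32,.33,-8)
go(.522,.32,.19,-8)
E
```

```text
time_s: 5.3
position: [0.5664, -0.0913, 0.3495]
tool_rot: [0.0, 0.756, 0.654, 0.0]
contact_force: [0.3, -1.4, -1.5]
gripper_width: 0.0396
gripper_force: 25.0
pos [ 0.5664 -0.0913  0.3495] yang -8.3 tilt 0.06 t 5.3 w 0.0396 F [ 0.3 -1.4 -1.5] gf 25.0
tool delta/0.3 [ 1.3355 -0.3442  0.0645] mm [-44.4 411.3 -19.5] j [ 0.43  0.41 -0.48  1.83  0.23  0.95 -0.3 ]
twist/180 -0.0016 deg -0.3
pos [ 0.5664 -0.0913  0.3495] yang -8.3 tilt 0.06 t 5.3 w 0.0396 F [ 0.3 -1.4 -1.5] gf 25.0
tool delta/0.3 [ 1.3356 -0.3447  0.5312] mm [ -44.4  411.3 -159.5] j [ 0.43  0.41 -0.48  1.83  0.23  0.95 -0.3 ]
twist/180 -0.0016 deg -0.3
```

```bash
python3 -m creep '{"jaw":[0,0,0,0,0,0,0,0,0,0],"offset":[[0.04,-0.01,0],[0.09,-0.023,0],[0.09,-0.023,0],[0.09,-0.023,0],[0.09,-0.023,0],[0.09,-0.023,0],[0.09,-0.023,0],[0.09,-0.023,0],[0.09,-0.023,0],[0.09,-0.023,0]],"twist":[0,0,0,0,0,0,0,0,0,0]}'
python3 -m creep '{"jaw":[0,0,0,0,0,0,0,0,0,0],"offset":[[0.09,-0.023,0],[0.09,-0.023,0],[0.09,-0.023,0],[0.09,-0.023,0],[0.08,-0.02,0],[0.045,-0.015,0],[0,0,0],[0,0,0],[0,0,0],[0,0,0]],"twist":[0,0,0,0,0,0,0,0,0,0]}'
python3 - <<'E'
from h import *
go(.522,.32,.19,-8)
T,S=cam('top'),cam('side')
a=cv2.resize(T['img'][140:260,155:275],None,fx=4,fy=4,interpolation=2)[:,:400];b=cv2.resize(S['img'][100:220,230:330],None,fx=4,fy=4,interpolation=2)
im=np.hstack([a,b]);cv2.imwrite('pics/p3.png',im)
E
```

```text
time_s: 6.13
position: [0.5375, 0.1725, 0.3476]
tool_rot: [-0.001, 0.756, 0.655, -0.001]
contact_force: [0.7, -0.2, -0.5]
gripper_width: 0.0394
gripper_force: 25.0
time_s: 6.97
position: [0.5227, 0.318, 0.3487]
tool_rot: [0.001, 0.757, 0.653, -0.001]
contact_force: [0.1, -0.1, -0.6]
gripper_width: 0.0396
gripper_force: 25.0
pos [0.5227 0.318  0.3487] yang -8.4 tilt 0.1 t 6.97 w 0.0396 F [ 0.1 -0.1 -0.6] gf 25.0
tool delta/0.3 [ 0.0071 -0.0032  0.5289] mm [  -0.7    2.  -158.7] j [-0.23  0.49 -0.57  1.74  0.31  1.   -1.05]
twist/180 -0.0024 deg -0.4
```

View pics/p3.png

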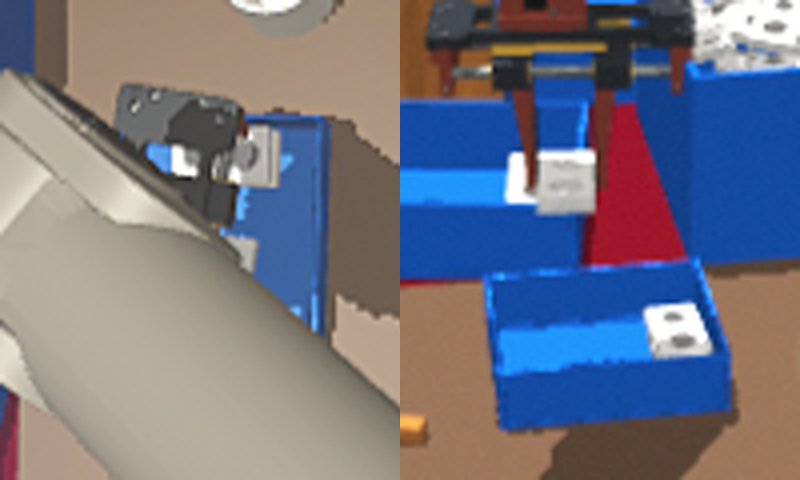

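The casting is held level over the tray's free part. In the side half it is at (567,182), and the tray below spans (487–730, 262–425) with its stack at the far +x end.

```bash
python3 -m creep '{"jaw":[0,0,0,0,0,0,0,0,0,0],"offset":[[0.007,-0.003,0],[0,0,0.06],[0,0,0.08],[0,0,0.08],[0,0,0.08],[0,0,0.08],[0,0,0.06],[0,0,0.04],[0,0,0.025],[0,0,0]],"twist":[0,0,0,0,0,0,0,0,0,0]}'
python3 - <<'E'
from h import *
go(.522,.32,.195,-8)
T,S=cam('top'),cam('side')
for a,b in(((238,229),(255,193)),((238,169),(312,188)),((186,170),(305,165.5)),((185,229),(251.7,168.8))): print(tri([ray(T,a),ray(S,b)]))
E
```

```text
time_s: 7.9
position: [0.5213, 0.3218, 0.1965]
tool_rot: [-0.0, 0.756, 0.654, -0.001]
contact_force: [-0.4, 0.2, -0.3]
gripper_width: 0.04
gripper_force: 25.0
pos [0.5213 0.3218 0.1965] yang -8.3 tilt 0.11 t 7.9 w 0.04 F [-0.4  0.2 -0.3] gf 25.0
tool delta/0.3 [-0.0054  0.0033  0.005 ] mm [ 0.7 -1.8 -1.5] j [-0.3   0.68 -0.48  1.82  0.44  0.74 -1.17]
twist/180 -0.0016 deg -0.3
(array([0.46489276, 0.24449542, 0.05745053]), np.float64(0.00019618468579768873))
(array([0.62933972, 0.24745014, 0.05534393]), np.float64(1.4634526090222087e-05))
(array([0.63045113, 0.39129941, 0.04725132]), np.float64(0.004792886600907011))
(array([0.46517187, 0.38969678, 0.05250238]), np.float64(0.002325057467780867))
```

```bash
python3 -m creep '{"jaw":[0,0,0.75,0.75,0.75,0.75,0.75,0.75,0.75,0.75],"offset":[[0,0,0.006],[0,0,0],[0,0,0],[0,0,0],[0,0,0],[0,0,0],[0,0,0],[0,0,0],[0,0,-0.03],[0,0,-0.05]],"twist":[0,0,0,0,0,0,0,0,0,0]}'
python3 -m creep '{"jaw":[0.75,0.75,0.75,0.75,0.75,0.75,0.75,0,0,0],"offset":[[0,0,-0.08],[0,0,-0.09],[0,0,-0.09],[0,0,-0.09],[0,0,-0.03],[0,0,0],[0,0,0],[0,0,0],[0,0,0],[0,0,0]],"twist":[0,0,0,0,0,0,0,0,0,0]}'
python3 - <<'E'
from h import *
go(.608,.0558,.327,75.85)
S=cam('side');cv2.imwrite('pics/p4.png',cv2.resize(S['img'][100:220,230:330],None,fx=4,fy=4,interpolation=2))
E
```

```text
time_s: 8.83
position: [0.5209, 0.3217, 0.2193]
tool_rot: [-0.0, 0.756, 0.654, -0.001]
contact_force: [0.4, 0.3, 0.0]
gripper_width: 0.0654
gripper_force: 0.0
time_s: 9.67
position: [0.5212, 0.3218, 0.3324]
tool_rot: [-0.0, 0.756, 0.654, -0.001]
contact_force: [0.3, 0.1, 0.7]
gripper_width: 0.0494
gripper_force: 0.0
pos [0.5212 0.3218 0.3324] yang -8.3 tilt 0.15 t 9.67 w 0.0494 F [0.3 0.1 0.7] gf 0.0
tool delta/0.3 [-0.8358  0.4141  0.0184] mm [  86.8 -266.    -5.4] j [-0.24  0.51 -0.56  1.75  0.32  0.98 -1.07]
twist/180 -0.4674 deg -84.1
```

View pics/p4.png

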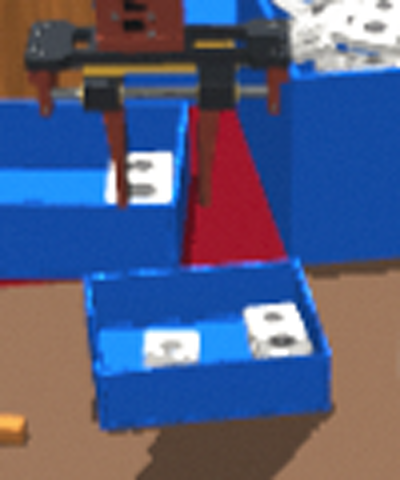

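The casting lies in the tray at crop (172,347), flat and released. On to the nest.

```bash
python3 -m creep '{"jaw":[0,0,0,0,0,0,0,0,0,0],"offset":[[-0.06,0.03,0],[-0.09,0.044,0],[-0.09,0.044,0],[-0.09,0.044,0],[-0.09,0.044,0],[-0.09,0.044,0],[-0.09,0.044,0],[-0.09,0.044,0],[-0.09,0.044,0],[-0.056,0.032,0]],"twist":[0,0,0,0,0,0,0,0,0,0]}'
python3 -m creep '{"jaw":[0,0,0,0,0,0,0,0,0,0],"offset":[[0,0,0],[0,0,0],[0,0,0],[0,0,0],[0,0,0],[0,0,0],[0,0,0],[0,0,0],[0,0,0],[0,0,0]],"twist":[-0.038,-0.038,-0.038,-0.038,-0.038,-0.038,-0.038,-0.038,-0.038,-0.038]}'
python3 -m creep '{"jaw":[0,0,0,0,0,0,0,0,0,0],"offset":[[0,0,0.04],[0,0,0.06],[0,0,0.06],[0,0,0.04],[0,0,0],[0,0,0],[0,0,0],[0,0,0],[0,0,0],[0,0,0]],"twist":[-0.038,-0.038,-0.012,0,0,0,0,0,0,0]}'
python3 -c "
from h import *
go(.608,.0558,.23,75.85)"
```

```text
time_s: 10.55
position: [0.6088, 0.0522, 0.333]
tool_rot: [0.0, 0.757, 0.653, -0.001]
contact_force: [0.4, 0.1, -0.1]
gripper_width: 0.0005
gripper_force: 0.0
time_s: 11.38
position: [0.6082, 0.056, 0.3332]
tool_rot: [-0.001, 0.255, 0.967, -0.0]
contact_force: [-1.7, -0.8, -0.7]
gripper_width: 0.0006
gripper_force: 0.0
time_s: 12.22
position: [0.6085, 0.0562, 0.2747]
tool_rot: [0.001, 0.122, 0.992, 0.0]
contact_force: [0.1, -1.0, -0.8]
gripper_width: 0.0002
gripper_force: 0.0
pos [0.6085 0.0562 0.2747] yang 75.9 tilt 0.08 t 12.22 w 0.0002 F [ 0.1 -1.  -0.8] gf 0.0
tool delta/0.3 [ 0.0014 -0.0016  0.1489] mm [ -0.5  -0.4 -44.7] j [ 0.38  0.66 -0.8   1.78  0.57  0.95  0.67]
twist/180 0.0005 deg 0.1
```

```bash
python3 -m creep '{"jaw":[0,0,0,0,0,0,0,0,0,0],"offset":[[0,0,0.04],[0,0,0.04],[0,0,0.04],[0,0,0.02],[0,0,0.01],[0,0,0],[0,0,0],[0,0,0],[0,0,0],[0,0,0]],"twist":[0,0,0,0,0,0,0,0,0,0]}'
python3 -m creep '{"jaw":[0,0,0,0,0,0,0,0,0,0],"offset":[[0,0,0.004],[0,0,0.004],[0,0,0.004],[0,0,0.004],[0,0,0.004],[0,0,0.004],[0,0,0],[0,0,0],[0,0,0],[0,0,0]],"twist":[0,0,0,0,0,0,0,0,0,0]}'
```

```text
time_s: 13.05
position: [0.6084, 0.0561, 0.2293]
tool_rot: [0.0, 0.122, 0.992, 0.0]
contact_force: [0.9, -0.0, 0.3]
gripper_width: 0.0006
gripper_force: 0.0
time_s: 13.88
position: [0.6083, 0.056, 0.2218]
tool_rot: [0.0, 0.122, 0.992, -0.0]
contact_force: [-1.3, -0.9, 3.1]
gripper_width: 0.0007
gripper_force: 2.1
```

```bash
python3 -m creep '{"jaw":[0,0,0,0,0,0,0,0,0,0],"offset":[[0,0,0.004],[0,0,0.004],[0,0,0.004],[0,0,0],[0,0,0],[0,0,0],[0,0,0],[0,0,0],[0,0,0],[0,0,0]],"twist":[0,0,0,0,0,0,0,0,0,0]}'
python3 -m creep '{"jaw":[0,0,0,0,0,0,0,0,0,0],"offset":[[0,0,0.004],[0,0,0],[0,0,0],[0,0,0],[0,0,0],[0,0,0],[0,0,0],[0,0,0],[0,0,0],[0,0,0]],"twist":[0,0,0,0,0,0,0,0,0,0]}'
```

```text
time_s: 14.72
position: [0.6083, 0.056, 0.2183]
tool_rot: [0.0, 0.122, 0.992, -0.0]
contact_force: [-2.2, -2.0, 6.3]
gripper_width: 0.0001
gripper_force: 3.1
time_s: 15.55
position: [0.6083, 0.0562, 0.2182]
tool_rot: [0.0, 0.122, 0.992, -0.0]
contact_force: [-4.8, -2.7, 15.8]
gripper_width: 0.0009
gripper_force: 7.6
```

The nest casting is home: the TCP stopped at z 0.218, the height expected, as the force rose to 16 N. I'll lift and go to the knob.

```bash
python3 -m creep '{"jaw":[0,0,0,0,0,0,0,0,0,0],"offset":[[0,0,-0.02],[0,0,-0.06],[0,0,-0.08],[0,0,-0.08],[0,0,-0.06],[0,0,-0.02],[0,0,0],[0,0,0],[0,0,0],[0,0,0]],"twist":[0,0,0,0,0,0,0,0,0,0]}'
python3 -c "
from h import *
go(.6502,-.0892,.31,41.2)"
```

```text
time_s: 16.38
position: [0.6078, 0.0558, 0.3113]
tool_rot: [-0.001, 0.122, 0.993, -0.0]
contact_force: [0.5, 0.7, 0.0]
gripper_width: 0.0004
gripper_force: 0.0
pos [0.6078 0.0558 0.3113] yang 76.0 tilt 0.13 t 16.38 w 0.0004 F [0.5 0.7 0. ] gf 0.0
tool delta/0.3 [-0.2543 -0.4346  0.0042] mm [  42.4 -145.    -1.3] j [ 0.4   0.61 -0.83  1.76  0.52  1.01  0.7 ]
twist/180 0.1931 deg 34.8
```

```bash
python3 -m creep '{"jaw":[0.6,0.6,0.6,0.6,0.6,0.6,0.6,0.6,0.6,0.6],"offset":[[-0.042,-0.072,0],[-0.042,-0.072,0],[-0.042,-0.072,0],[-0.042,-0.072,0],[-0.042,-0.072,0],[-0.042,-0.072,0],[0,0,0],[0,0,0],[0,0,0],[0,0,0]],"twist":[0,0,0,0,0,0,0,0,0,0]}'
python3 -m creep '{"jaw":[0.6,0.6,0.6,0.6,0.6,0.6,0.6,0.6,0.6,0.6],"offset":[[0,0,0],[0,0,0],[0,0,0],[0,0,0],[0,0,0],[0,0,0],[0,0,0],[0,0,0],[0,0,0],[0,0,0]],"twist":[0.033,0.033,0.033,0.033,0.033,0.028,0,0,0,0]}'
python3 - <<'E'
from h import *
go(.6502,-.0892,.232,41.2)
S=cam('side');cv2.imwrite('pics/p5.png',cv2.resize(S['img'][200:320,250:390],None,fx=5,fy=5,interpolation=2))
E
```

```text
time_s: 17.22
position: [0.6498, -0.0864, 0.3125]
tool_rot: [-0.0, 0.121, 0.993, 0.0]
contact_force: [-0.7, 0.0, -0.0]
gripper_width: 0.0528
gripper_force: 0.0
time_s: 18.05
position: [0.6501, -0.0876, 0.3128]
tool_rot: [-0.0, 0.412, 0.911, 0.0]
contact_force: [-0.5, -0.4, 0.0]
gripper_width: 0.0527
gripper_force: 0.0
pos [ 0.6501 -0.0876  0.3128] yang 41.4 tilt 0.01 t 18.05 w 0.0527 F [-0.5 -0.4  0. ] gf 0.0
tool delta/0.3 [-0.0043 -0.0032  0.2693] mm [  0.1  -1.6 -80.8] j [ 0.5   0.63 -0.67  1.65  0.44  1.02  0.41]
twist/180 0.0009 deg 0.2
```

View pics/p5.png

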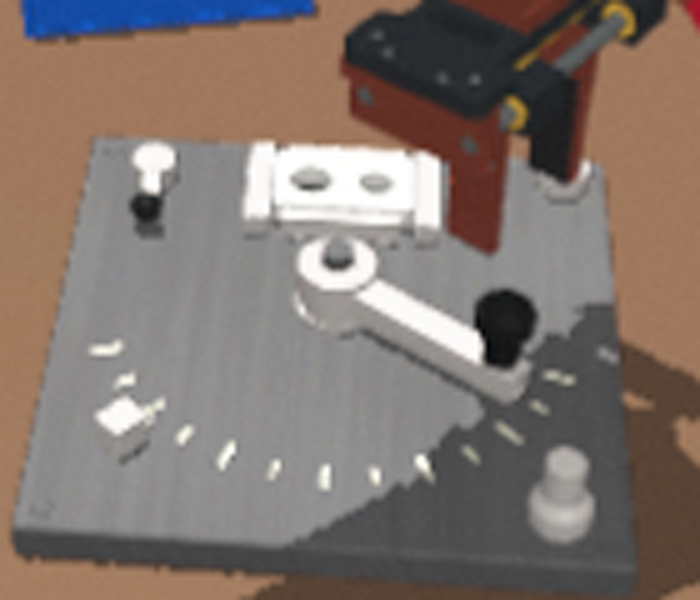

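The picture shows the path clear to the pointer at crop (122,420), the knob at (505,318), and the nest casting sunk. I'll descend, grip, then turn with equal rows.

```bash
python3 -m creep '{"jaw":[0.6,0.6,0.6,0.6,0.6,0.6,0.6,0.6,0.6,0.6],"offset":[[-0.004,-0.003,0],[0,0,0.04],[0,0,0.05],[0,0,0.05],[0,0,0.05],[0,0,0.04],[0,0,0.03],[0,0,0.01],[0,0,0],[0,0,0]],"twist":[0,0,0,0,0,0,0,0,0,0]}'
python3 -m creep '{"jaw":[0,0,0,0,0,0,0,0,0,0],"offset":[[0,0,0],[0,0,0],[0,0,0],[0,0,0],[0,0,0],[0,0,0],[0,0,0],[0,0,0],[0,0,0],[0,0,0]],"twist":[0,0,0,0,0,0,0,0,0,0]}' 15
python3 - <<'E'
from h import *
go(.6502,-.0892,.232,41.2)
p=bot.observe()['position'][:2];hub=np.array([.5883,-.0185]);v=p-hub;yaw=-.247
print(np.hypot(*v),'q',np.arctan2(v[1],v[0])-yaw+np.pi/2)
E
```

```text
time_s: 18.93
position: [0.6505, -0.0894, 0.232]
tool_rot: [0.0, 0.413, 0.911, 0.0]
contact_force: [0.5, 0.1, -0.4]
gripper_width: 0.053
gripper_force: 0.0
time_s: 19.77
position: [0.6505, -0.0895, 0.2323]
tool_rot: [0.0, 0.413, 0.911, 0.0]
contact_force: [0.4, -0.1, 4.7]
gripper_width: 0.0265
gripper_force: 15.0
pos [ 0.6505 -0.0895  0.2323] yang 41.2 tilt 0.05 t 19.77 w 0.0265 F [ 0.4 -0.1  4.7] gf 15.0
tool delta/0.3 [ 0.0015 -0.0001  0.0009] mm [-0.3  0.3 -0.3] j [ 0.47  0.72 -0.62  1.69  0.51  0.89  0.36]
twist/180 0.0 deg 0.0
0.09440800986971214 q 0.9663628643036811
```

```bash
python3 -m creep '{"jaw":[0,0,0,0,0,0,0,0,0,0],"offset":[[0.001,-0.0264,0],[0.0011,-0.0264,0],[0.0011,-0.0264,0],[0.0011,-0.0264,0],[0.0011,-0.0264,0],[0,0,0],[0,0,0],[0,0,0],[0,0,0],[0,0,0]],"twist":[0.0268,0.0268,0.0268,0.0268,0.0268,0,0,0,0,0]}'
cat >> h.py <<'E'
def arc():
    s=bot.observe();p=s['position'][:2];v=p-np.array([.5883,-.0185]);go(*s['position']);print('r',np.hypot(*v),'q',np.arctan2(v[1],v[0])+.247+np.pi/2,'lever ang',np.degrees(np.arctan2(v[1],v[0])))
E
python3 -c "
from h import *
arc()"
```

```text
time_s: 20.6
position: [0.6161, -0.1085, 0.2322]
tool_rot: [-0.0, 0.593, 0.805, -0.0]
contact_force: [-1.8, 0.3, 7.5]
gripper_width: 0.0273
gripper_force: 15.0
pos [ 0.6161 -0.1085  0.2322] yang 17.3 tilt 0.02 t 20.6 w 0.0273 F [-1.8  0.3  7.5] gf 15.0
tool delta/0.3 [0. 0. 0.] mm [0. 0. 0.] j [ 0.46  0.66 -0.53  1.78  0.43  0.82  0.02]
r 0.0941624575931612 q 0.5469625866678447 lever ang -72.81340977210532
```

```bash
python3 -m creep '{"jaw":[0,0,0,0,0,0,0,0,0,0],"offset":[[0.0011,-0.0264,0],[0.0011,-0.0264,0],[0.0011,-0.0264,0],[0.0011,-0.0264,0],[0.0011,-0.0264,0],[0.0011,-0.0264,0],[0.0011,-0.0264,0],[0.0011,-0.0264,0],[0.0011,-0.0264,0],[0,0,0]],"twist":[0.0268,0.0268,0.0268,0.0268,0.0268,0.0268,0.0268,0.0268,0.0268,0]}'
python3 -c "
from h import *
arc()"
```

```text
time_s: 21.43
position: [0.5464, -0.1021, 0.2322]
tool_rot: [0.0, 0.849, 0.528, 0.0]
contact_force: [1.3, 2.8, 5.2]
gripper_width: 0.0268
gripper_force: 15.0
pos [ 0.5464 -0.1021  0.2322] yang -26.3 tilt 0.03 t 21.43 w 0.0268 F [1.3 2.8 5.2] gf 15.0
tool delta/0.3 [0. 0. 0.] mm [0. 0. 0.] j [ 0.35  0.53 -0.36  1.96  0.28  0.7  -0.63]
r 0.09347515873424514 q -0.21786487218689654 lever ang -116.63479522019762
```

```bash
python3 -m creep '{"jaw":[0,0,0,0,0,0,0,0,0,0],"offset":[[0.001,-0.0262,0],[0.001,-0.0262,0],[0.001,-0.0262,0],[0.001,-0.0262,0],[0.001,-0.0262,0],[0.001,-0.0262,0],[0,0,0],[0,0,0],[0,0,0],[0,0,0]],"twist":[0.0266,0.0266,0.0266,0.0266,0.0266,0.0266,0,0,0,0]}'
python3 -c "
from h import *
arc()"
```

```text
time_s: 22.27
position: [0.5119, -0.0723, 0.2322]
tool_rot: [-0.0, 0.953, 0.303, 0.001]
contact_force: [1.7, 4.2, 6.1]
gripper_width: 0.0269
gripper_force: 15.0
pos [ 0.5119 -0.0723  0.2322] yang -54.8 tilt 0.1 t 22.27 w 0.0269 F [1.7 4.2 6.1] gf 15.0
tool delta/0.3 [0. 0. 0.] mm [0. 0. 0.] j [ 0.22  0.47 -0.24  2.05  0.18  0.63 -1.1 ]
r 0.09341466944826439 q -0.7103060900106968 lever ang -144.84959865978382
```

```bash
python3 -m creep '{"jaw":[0.5,0.5,0.5,0.5,0.5,0.5,0.5,0.5,0.5,0.5],"offset":[[0,0,0],[0,0,0],[0,0,0],[0,0,0],[0,0,0],[0,0,-0.03],[0,0,-0.06],[0,0,-0.08],[0,0,-0.08],[0,0,-0.08]],"twist":[0,0,0,0,0,0,0,0,0,0]}'
python3 -c "
from h import *
go(.45,-.42,.36)"
```

```text
time_s: 23.1
position: [0.5106, -0.0729, 0.3324]
tool_rot: [-0.0, 0.954, 0.301, -0.0]
contact_force: [1.3, -0.1, 0.6]
gripper_width: 0.0441
gripper_force: 0.0
pos [ 0.5106 -0.0729  0.3324] yang -55.0 tilt 0.02 t 23.1 w 0.0441 F [ 1.3 -0.1  0.6] gf 0.0
tool delta/0.3 [-0.829   0.8323 -0.0918] mm [ -60.6 -347.1   27.6] j [ 0.25  0.32 -0.28  1.99  0.11  0.85 -1.05]
```

```bash
python3 -m creep '{"jaw":[0.5,0.5,0.5,0.5,0.5,0.5,0.5,0.5,0.5,0.5],"offset":[[-0.05,0.05,-0.02],[-0.08,0.08,-0.02],[-0.08,0.08,-0.02],[-0.08,0.08,-0.02],[-0.08,0.08,-0.02],[-0.08,0.08,0],[-0.08,0.08,0],[-0.08,0.08,0],[-0.08,0.08,0],[0,0,0]],"twist":[0,0,0,0,0,0,0,0,0,0]}'
python3 - <<'E'
from h import *
T=cam('top');S=cam('side');cv2.imwrite('pics/p6.png',np.hstack([cv2.resize(T['img'][125:255,275:405],(400,400),interpolation=2),cv2.resize(S['img'][205:335,250:380],(400,400),interpolation=2)]))
E
```

```text
time_s: 23.93
position: [0.4566, -0.3683, 0.3616]
tool_rot: [0.002, 0.955, 0.296, -0.001]
contact_force: [-1.1, -0.3, 0.5]
gripper_width: 0.0438
gripper_force: 0.0
```

View pics/p6.png

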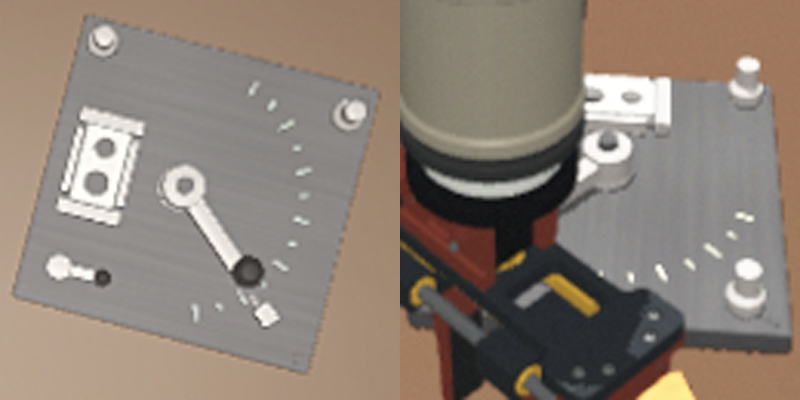

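In the top half the knob at (248,271) and the pointer at (266,315) lie on a line from the hub at (184,186). A numeric check with height correction follows.

Run:
```python
from h import *
T=cam('top');k=400/130
P=lambda X,Y,z:atz(ray(T,(275+(X+.5)/k-.5,125+(Y+.5)/k-.5)),z)[:2]
g=cv2.cvtColor(T['img'],cv2.COLOR_BGR2GRAY)
ys,xs=np.nonzero(g[205:222,350:364]<70);print('knob px',xs.mean()+350,ys.mean()+205)
kn=atz(ray(T,(xs.mean()+350,ys.mean()+205)),.072)[:2]
hub=P(184.5,186,.056);pt=P(266,315,.038)
for h in(hub,np.array([.5883,-.0185])):
  for n,q in(('knob',kn),('knob2',P(248,271,.076)),('ptr',pt)): v=q-h;print(n,np.hypot(*v).round(4),(np.arctan2(v[1],v[0])+.247+np.pi/2).round(3))
```

```text
knob px 354.75 212.52083333333334
knob 0.0916 -0.712
knob2 0.0925 -0.711
ptr 0.1373 -0.731
knob 0.0914 -0.715
knob2 0.0924 -0.714
ptr 0.1372 -0.733
```

```bash
python3 -c "
from station import bot
print(bot.close_job())"
```

```text
the job is handed in; nothing more can be done
None
```

I handed the job in at about 24 s of the 61 s limit, with no verdict returned: the stray casting is in the tray, the nest casting is pressed home, and the clamp lever measures within about 0.02 rad of the pointer block.

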